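Turn the night light home on its keyed dock and switch it on

TASK

The round blue night light is sitting proud on its white charging dock because its three pins have not found their holes. Without taking it out of the dock, turn it clockwise (seen from above) by its ears until it drops fully home and level, without forcing it once it stops, and take the hand away; then press the orange switch on its top right down and let go. Leave the mug, the tweezers and the eyedrop bottles standing or lying as they are.

Things in the scene. Friction and masses are not known exactly. Their poses are not given: they have to be found in the camera images.
- dock: White round charging dock fixed to the cart: base and round collar, 118 mm across at the foot, 114 mm at the rim, 104 mm inside, rim 27 mm above the cart. Origin at the centre of its underside on the cart top (z = 0), z up; its yaw means nothing. Its floor, hidden under the night light, has three holes; no mark outside shows where.
- dock_mouth (a point): Centre of the dock's mouth, level with the rim. The holes match the pins in one position only, 35 to 115 degrees clockwise (seen from above) of where the night light starts, different each time: it must be felt. The window is about 6 degrees wide: turn slower than 1 rad/s. Then the light drops 7 mm and cannot turn further either way.
- lamp_mid (a point): Centre of the loose night light: blue puck, diameter 100 mm, white domed top, about 0.28 kg. The point is on its axis, 13.5 mm above its flat underside; z is its axis (up), x runs along its two like ears. Three brass pins, 7 mm long, stick out below. Height above the cart: 33.5 mm while the pins ride on the dock's floor, 26.5 mm when home.
- ear_a (a point): Centre of the lug of one ear of the night light, 76.5 mm from its axis along its +x, 1 mm below lamp_mid. The lug hangs outside the collar, 65 to 88 mm from the axis: 12 mm wide (y, the way it turns), 23 mm (x), 21 mm high. A bar over the collar, 6 mm thick, joins it to the puck. Turning the light by one lug takes about 1 to 3 N.
- ear_b (a point): Centre of the lug of the other ear, alike, along the night light's -x.
- switch_top (a point): Centre of the top face of the orange round push switch on the night light's axis, diameter 24 mm, standing about 7 mm above the grey ring round it; 23 mm above lamp_mid when not pressed.
- switch (a joint): Travel of the orange switch in m: 0 when out, 0.005 fully pressed. It is a spring switch that comes back out: 1.5 N to start, 4 N fully down.
- mug: White ceramic mug, 80 mm across, 88 mm high, standing loose near the dock; origin at the centre of its underside. Bystander.
- tweezers: Silver tweezers lying loose on the cart, about 105 mm long and 6 mm high; origin on their underside near the middle. Bystander.
- drops_a: Small eyedrop bottle, 26 mm across, 62 mm high, standing loose in the steel tray (170 x 120 mm, rim 16 mm high, fixed); origin at the centre of its underside. Bystander.
- drops_b: The second eyedrop bottle, the same size, in the same tray; origin at the centre of its underside. Bystander.
Not all that is in view belongs to the job. Leave any black or pink look-alike of the part that bears lamp_mid alone. Several things look just like the dock: the one meant starts nearest to the robot's base.

How it is judged (in metres and radians):
On the way, in this order (a step that is already met when the one before it is completed fails the run):
1. the night light has dropped fully home in its dock, level, and the robot is off it (z of lamp_mid in the frame of dock between 0.023 and 0.0285 m and horizontal distance between lamp_mid and dock below 0.004 m and angle between lamp_mid's own z axis and vertical below 0.05 rad and contact force between each of the arm, the fingers and lamp below 0.1 N), for 0.2 s.
2. the switch is pressed right down with the night light home (z of lamp_mid in the frame of dock between 0.023 and 0.0285 m and horizontal distance between lamp_mid and dock below 0.004 m and angle between lamp_mid's own z axis and vertical below 0.05 rad and value of joint switch above 0.004 m), for 0.1 s.
At the end, for the whole second after the job is handed in: The night light rests fully home in its dock: its centre point 23 to 28.5 mm above the dock's underside (home is 26.5 mm), within 4 mm of the dock's axis, tilted less than 0.05 rad, at rest (under 0.02 m/s), and the switch is out again (under 1 mm) (z of lamp_mid in the frame of dock between 0.023 and 0.0285 m and horizontal distance between lamp_mid and dock below 0.004 m and angle between lamp_mid's own z axis and vertical below 0.05 rad and value of joint switch below 0.001 m and linear speed of lamp below 0.02 m/s); the robot touches nothing.
It fails at once if an eyedrop bottle is moved by more than 30 mm or tipped by more than about 30 degrees (distance of any of drops_a, drops_b from where it was at the start of the episode above 0.03 m or angle between any of drops_a, drops_b's own z axis and vertical above 0.5 rad).
It fails at once if the mug moved by more than 30 mm or tipped by more than about 30 degrees (distance of mug from where it was at the start of the episode above 0.03 m or angle between mug's own z axis and vertical above 0.5 rad).
It fails at once if the tweezers moved by more than 30 mm (distance of tweezers from where it was at the start of the episode above 0.03 m).
It fails at once if the night light is lifted or tipped out of its dock (more than 60 mm from its centre, or tilted more than 30 degrees) (distance between lamp_mid and dock above 0.06 m or angle between lamp_mid's own z axis and vertical above 0.52 rad).
It fails at once if the night light is forced: pushed with over 40 N (contact force between the fingers and lamp above 40 N).
It also fails if it takes over 51 s, if anything falls off the work surface, if the arm or the gripper's body presses on something with over 40 N, if the wrist force passes 120 N, or if a joint passes its speed limit or range.

ROBOT

A 6-joint arm with a two-finger parallel gripper is mounted at the origin on the work surface. World frame = base frame: x ahead of the robot, y to its left, z up, the work surface at z = 0. Lengths are in mm, angles in rad, forces in N, time in s.
With the tool pointing down it reaches from about 275 to 750 mm from the base axis. Payload 10.2 kg.
Tool frame: the origin (TCP) lies at the very end of the fingers, on their centre line; the grasp point (between the pads) lies 19 mm behind it; z points along the fingers, y is the line along which they close (so a half turn about z gives the same grasp; the last joint's range is limited). The gripper opens to 85 mm and grips with 20 to 120 N. Pads are 22 mm wide; open, the fingers measure 114 mm over their backs; the gripper's body (76 mm by 85 mm) begins 54 mm behind the grasp point. The pads swing forward as they close: fully open they stand 13 mm farther back than shut.
Start: joints at [1.054, 0.313, 1.498, -0, 1.331, -0.223], TCP at [152.048, 502.506, 200.194] pointing down, gripper open.
Joint ranges: [-2.94, 2.94], [-0.97, 2.17], [0.19, 2.56], [-1.23, 4.37], [0.02, 3.11], [-2.88, 2.88]. Speed limits (rad/s): [2.39, 2.39, 3.01, 3.14, 3.14, 3.14].

INTERFACE

Orientations are given as a unit quaternion [w, x, y, z].
In Python, from rig import ctrl, vision gives the robot as it stands. The module is installed in compiled form; this text tells all that it offers.
- The arm moves only by the tool play_rows, never from a script. Its arguments are lists of equal length, an entry for each row: "translation": the shift along the tool's x, y, z in m, a list of three; "rotation": the turn, a rotation vector about the tool's x, y, z in rad, a list of three; "gripper": the gripper's target within -1 to 1 (shut at 1, half-way at 0, fully open at -1). A call has 1 to 10 rows; each row is the pose to reach, as a shift and turn from the pose commanded when the call began, along the tool's axes at that moment; what a row does not reach only later rows make up. A row lasts 1/8 s, in which the tool goes at most 62.5 mm and 10.7 degrees, less where a joint would pass 70% of its speed; a pose out of reach is approached as far as the arm can. A call with a gripper value outside its range is refused whole. The fingers move at their own pace and stop on an object; "force" is the grip in N (left out, the last holds). Time passes only in rows, so rows that repeat a pose let the fingers close. It gives the time, the measured TCP pose, the force, the opening and the grip force at its end, in the units of the state.
- ctrl.sense(): the state, without advancing time (a new reading comes with each control period).
- vision.capture(name): name is "side" or "top" or "wrist"; returns a dict with "pixels" (384x512x3 uint8, red, green, blue), "vfov" (degrees; the focal length in pixels is half the picture's height over the tangent of half this angle, whatever the lens; pixels are square), "cx", "cy" (the principal point, pixels), "rvec" (rotation vector, rad) and "tvec" (3), from world to camera coordinates, as OpenCV has them; the wrist camera has in their place "mount" (4x4, takes a point from camera to tool coordinates, whose origin is the TCP and whose axes are the flange's). Camera axes: x right, y down, z forward; pixel columns grow to the right and rows downward; lengths in mm; the calibration is good to about 2 mm. The wrist camera is an equidistant fisheye: a pixel r from the principal point sees the ray r / f radians off the axis. A picture is of the moment at which its call begins: read the wrist's pose just before it. There is no depth.
- ctrl.finish_job(): hands the job in; it is judged then, once.
The state is a dict: "time_s": time; "joints": joint angles; "dq": joint speeds; "tau": joint torques, N m; "eef_pos": TCP position; "ee_rot": TCP orientation; "force": force on the tool from outside, world axes, zero at the start; "wrist_torque": the same for the moment, N m; "grip_width": opening from 0.0 (shut) to 1.0 (fully open); "grip_force": force on a finger pad.
Only numpy, scipy, OpenCV 4.12 (cv2) and the standard library are available. Lean on these libraries where they do the work, as an engineer would, in place of code of your own. Each camera call takes 0.05 s, during which the arm holds its last target. There are 200 camera calls.

## Working session

There is one attempt and no reset: what is moved stays moved. The work goes in short steps, Python scripts to look and compute and a tool call to move; the robot and the scene stay as the last step left them, time stands still between calls to the robot, and variables do not carry over. Pictures are saved under pics/ and viewed, at most 10 in all, crops included, and the job is handed in when it is done.

Besides the shell and the picture viewer there is one more tool, called after "Request:" as a command line: name --argument value ..., lists and objects as JSON in quotes. play_rows: Moves the arm, as the interface text tells. Its arguments: {"type":"object","properties":{"translation":{"type":"array"},"rotation":{"type":"array"},"gripper":{"type":"array"},"force":{"type":"number"}},"required":["translation","rotation","gripper"]}

```bash
mkdir -p pics
cat > h.py <<'E'
import numpy as np, cv2
from scipy.spatial.transform import Rotation as R
from rig import ctrl, vision
def ray(c,u,v,z):
    f=192/np.tan(np.radians(c["vfov"]/2))
    Rm=R.from_rotvec(np.ravel(c["rvec"])).as_matrix(); t=np.ravel(c["tvec"])
    o=-Rm.T@t; d=Rm.T@np.array([(u-c["cx"])/f,(v-c["cy"])/f,1])
    return o+d*(z-o[2])/d[2]
E
python3 - <<'E'
from h import *
import pickle
s=ctrl.sense(); print({k:np.round(v,3) for k,v in s.items()})
for n in ("top","side"):
    c=vision.capture(n); pickle.dump(c,open(n+'.pkl','wb'))
    cv2.imwrite(f'pics/{n}1.png',cv2.resize(c["pixels"][:,:,::-1],(800,600),interpolation=cv2.INTER_CUBIC))
    print(n,c["vfov"],c["cx"],c["cy"])
E
```

```text
{'time_s': np.float64(0.0), 'joints': array([ 1.054,  0.313,  1.498, -0.   ,  1.331, -0.223]), 'dq': array([ 0.001, -0.003,  0.   ,  0.   , -0.001,  0.002]), 'tau': array([-1.0000e-03, -4.1228e+01, -2.5973e+01, -0.0000e+00,  4.0000e-03,
        0.0000e+00]), 'eef_pos': array([151.881, 502.229, 199.626]), 'ee_rot': array([-0.   ,  0.146,  0.989, -0.001]), 'force': array([ 0.52 , -0.244,  0.247]), 'wrist_torque': array([0.   , 0.02 , 0.056]), 'grip_force': np.float64(0.0), 'grip_width': np.float64(0.992)}
top 44.76304425578425 251.34883982859742 190.28538931483814
side 51.877116013978466 260.9452442622655 193.3140474221826
```

View pics/top1.png

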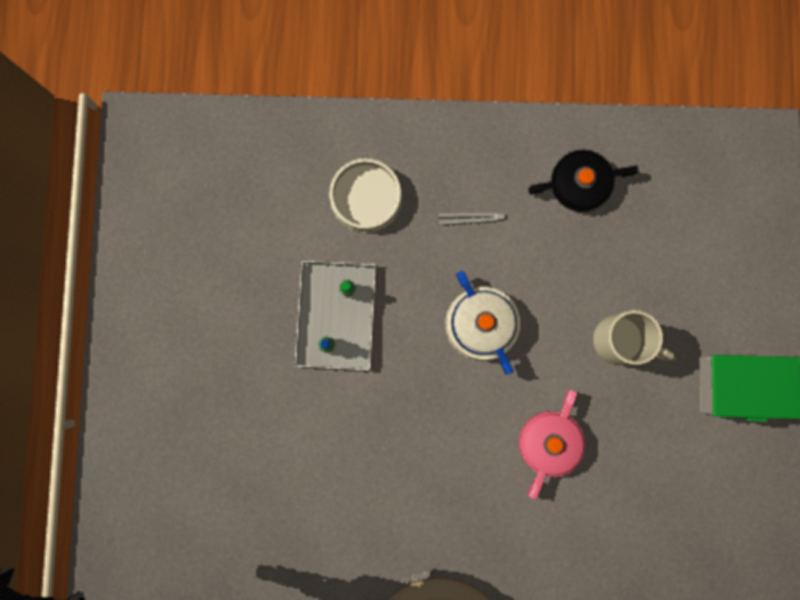

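View pics/side1.png

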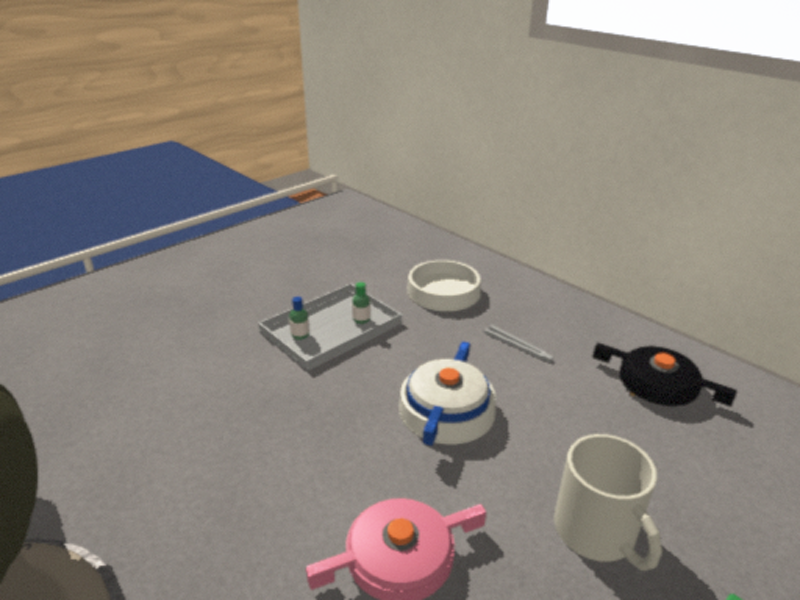

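Top view (800×600): the light's switch is at (486,321), with its blue ears spanning (459,273) to (510,372). The mug is at (630,338), pink look-alike (553,445), tweezers (472,218), and tray (338,316).

Run:
```python
from h import *
import pickle
c=pickle.load(open('top.pkl','rb'));d=pickle.load(open('side.pkl','rb'))
k=.64
for n,u,v,z in [("sw",486,321,56.5),("earN",463,279,43),("earS",507,366,43),("earNend",459,273,43),("earSend",510,372,43),("mug",630,338,88),("mugfoot",628,338,0),("handle",672,354,45),("pink",554,445,56),("pinkear",571,397,43),("pinkear2",537,493,43),("tw0",440,218,3),("tw1",504,217,3),("black",586,177,56),("blackear",533,189,43),("tray",376,265,16),("tray2",371,371,16),("dropA",347,287,62)]:
    print(n,ray(c,u*k,v*k,z).round(1))
for n,u,v,z in [("sw",450,376,56.5),("S",431,425,43),("N",463,350,43)]: print(n,ray(d,u*k,v*k,z).round(1))
w=vision.capture("wrist"); print(w["mount"],w["vfov"],w["cx"],w["cy"])
```

```text
sw [508.  -59.9  56.5]
earN [573.5 -24.9  43. ]
earS [440.4 -94.8  43. ]
earNend [582.8 -18.5  43. ]
earSend [431.4 -99.5  43. ]
mug [ 486.  -269.6   88. ]
mugfoot [ 490.7 -294.6    0. ]
handle [ 465.5 -347.7   45. ]
pink [ 323.8 -164.7   56. ]
pinkear [ 395.7 -193.2   43. ]
pinkear2 [ 250.5 -142.1   43. ]
tw0 [677.8  10.6   3. ]
tw1 [682.1 -93.5   3. ]
black [ 737.3 -212.9   56. ]
blackear [ 719.4 -132.8   43. ]
tray [596. 112.  16.]
tray2 [427.2 115.1  16. ]
dropA [554.1 154.   62. ]
sw [504.4 -63.9  56.5]
S [439.6 -95.7  43. ]
N [568.5 -29.3  43. ]
[[-1.72770340e-04 -9.54657187e-01 -2.97707283e-01  7.69533140e+01]
 [ 9.99999578e-01  1.03621912e-04 -9.12620167e-04  1.58967250e-01]
 [ 9.02088399e-04 -2.97707315e-01  9.54656766e-01 -1.74174210e+02]
 [ 0.00000000e+00  0.00000000e+00  0.00000000e+00  1.00000000e+00]] 65.70646984690485 254.13824664566002 195.9990835051812
```

Request:
play_rows --translation '[[-0.448, -0.49, 0.08], [-0.448, -0.49, 0.08], [-0.448, -0.49, 0.08], [-0.448, -0.49, 0.08], [-0.448, -0.49, 0.08], [-0.448, -0.49, 0.08], [-0.448, -0.49, 0.08], [-0.448, -0.49, 0.08], [-0.448, -0.49, 0.08], [-0.448, -0.49, 0.08]]' --rotation '[[0, 0, -0.777], [0, 0, -0.777], [0, 0, -0.777], [0, 0, -0.777], [0, 0, -0.777], [0, 0, -0.777], [0, 0, -0.777], [0, 0, -0.777], [0, 0, -0.777], [0, 0, -0.777]]' --gripper '[0.3, 0.3, 0.3, 0.3, 0.3, 0.3, 0.3, 0.3, 0.3, 0.3]' --force 20

```text
time_s: 1.4
eef_pos: [404.5, -24.3, 130.0]
ee_rot: [0.0, -0.239, 0.971, -0.0]
force: [0.7, 1.0, 0.8]
grip_width: 0.349
grip_force: 0.0
```

Request:
play_rows --translation '[[0.002, -0.04, 0.015], [0.003, -0.078, 0.028], [0.003, -0.078, 0.028], [0.003, -0.078, 0.028]]' --rotation '[[0, 0, 0], [0, 0, 0], [0, 0, 0], [0, 0, 0]]' --gripper '[0.3, 0.3, 0.3, 0.3]'

```text
time_s: 1.9
eef_pos: [437.2, -92.1, 102.2]
ee_rot: [-0.0, -0.239, 0.971, 0.0]
force: [0.1, 0.1, -0.4]
grip_width: 0.352
grip_force: 0.0
```

```bash
cat >> h.py <<'E'
def wproj(w,s,P):
    q=s["ee_rot"]; Rt=R.from_quat([q[1],q[2],q[3],q[0]]).as_matrix(); M=np.array(w["mount"])
    p=(np.atleast_2d(P)-s["eef_pos"])@Rt; c=(p-M[:3,3])@M[:3,:3]
    f=192/np.tan(np.radians(w["vfov"]/2)); rr=np.hypot(c[:,0],c[:,1]); th=np.arctan2(rr,c[:,2])
    return np.c_[w["cx"]+f*th*c[:,0]/rr, w["cy"]+f*th*c[:,1]/rr]
def wray(w,s,u,v,z):
    q=s["ee_rot"]; Rt=R.from_quat([q[1],q[2],q[3],q[0]]).as_matrix(); M=np.array(w["mount"])
    f=192/np.tan(np.radians(w["vfov"]/2)); a=np.array([u-w["cx"],v-w["cy"]]); r=np.hypot(*a); th=r/f
    d=np.r_[a/r*np.sin(th),np.cos(th)]; d=Rt@M[:3,:3]@d; o=s["eef_pos"]+Rt@M[:3,3]
    return o+d*(z-o[2])/d[2]
def shot(name):
    import pickle
    s=ctrl.sense(); w=vision.capture("wrist"); pickle.dump((s,w),open(name+'.pkl','wb'))
    cv2.imwrite(f'pics/{name}.png',cv2.resize(w["pixels"][:,:,::-1],(800,600),interpolation=cv2.INTER_CUBIC))
    print({k:np.round(s[k],3) for k in ("time_s","eef_pos","ee_rot","force","grip_width","joints")})
E
python3 -c "
from h import *
shot('w1')"
```

```text
{'time_s': np.float64(1.9), 'eef_pos': array([437.21 , -92.072, 102.162]), 'ee_rot': array([-0.   , -0.239,  0.971,  0.   ]), 'force': array([ 0.125,  0.148, -0.419]), 'grip_width': np.float64(0.352), 'joints': array([-0.471,  0.254,  1.855,  0.   ,  1.032, -2.525])}
```

View pics/w1.png

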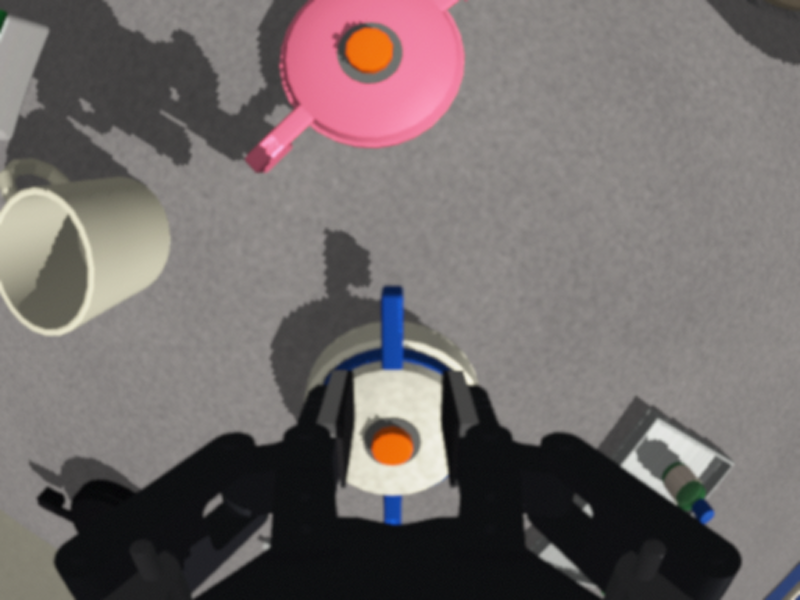

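The lug's outer end is at (392,290), the switch top at (392,443), and the far ear at (392,510). The fingers are open with nothing between them.

Run:
```python
from h import *
import pickle
s,w=pickle.load(open('w1.pkl','rb')); k=.64
for n,u,v,z in [("sw",392,442,56.5),("lug outer top",392.5,294,43),("mug foot L",165,240,0)]: print(n,wray(w,s,u*k,v*k,z).round(1))
a=wray(w,s,392*k,442*k,56.5)[:2]; b=wray(w,s,392.5*k,294*k,43)[:2]; d=b-a
print(np.hypot(*d),np.degrees(np.arctan2(d[1],d[0])))
```

```text
sw [501.8 -60.7  56.5]
lug outer top [428.6 -98.6  43. ]
mug foot L [ 475.6 -242.7    0. ]
82.49884616869403 -152.64391310885034
```

Request:
play_rows --translation '[[0.001, -0.004, 0.02], [0.001, -0.004, 0.05], [0.001, -0.004, 0.07], [0.001, -0.004, 0.085], [0.001, -0.004, 0.085], [0.001, -0.004, 0.085]]' --rotation '[[0, 0, 0], [0, 0, 0], [0, 0, 0], [0, 0, 0], [0, 0, 0], [0, 0, 0]]' --gripper '[0.3, 0.3, 0.3, 0.3, 0.3, 0.3]'

```text
time_s: 2.7
eef_pos: [438.9, -96.4, 18.0]
ee_rot: [0.001, -0.24, 0.971, -0.0]
force: [0.3, 0.2, 0.0]
grip_width: 0.352
grip_force: 0.0
```

```bash
python3 -c "
from h import *
shot('w2')"
```

```text
{'time_s': np.float64(2.7), 'eef_pos': array([438.934, -96.373,  18.045]), 'ee_rot': array([ 0.001, -0.24 ,  0.971, -0.   ]), 'force': array([0.283, 0.236, 0.02 ]), 'grip_width': np.float64(0.352), 'joints': array([-0.478,  0.401,  1.926,  0.   ,  0.814, -2.533])}
```

View pics/w2.png

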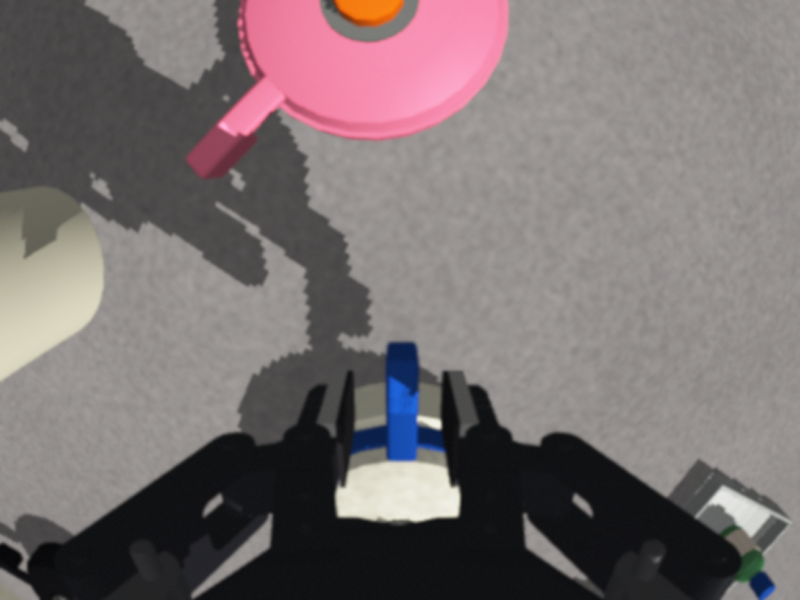

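The lug (x≈402) stands between the fingers (353 and 443) with clearance on both sides. I'll begin the sweep, staying inside the safe 35°.

Request:
play_rows --translation '[[-0.0002, 0.0048, 0], [-0.0006, 0.0095, 0], [-0.0013, 0.0142, 0], [-0.0023, 0.0189, 0], [-0.0036, 0.0235, 0], [-0.0052, 0.028, 0], [-0.007, 0.0324, 0], [-0.0091, 0.0366, 0], [-0.0115, 0.0408, 0], [-0.0141, 0.0447, 0]]' --rotation '[[0, 0, 0.061], [0, 0, 0.122], [0, 0, 0.183], [0, 0, 0.244], [0, 0, 0.305], [0, 0, 0.367], [0, 0, 0.428], [0, 0, 0.489], [0, 0, 0.55], [0, 0, 0.611]]' --gripper '[0.3, 0.3, 0.3, 0.3, 0.3, 0.3, 0.3, 0.3, 0.3, 0.3]'

```text
time_s: 4.0
eef_pos: [430.7, -50.3, 17.9]
ee_rot: [0.001, 0.065, 0.998, -0.0]
force: [0.1, 0.0, -0.9]
grip_width: 0.349
grip_force: 0.0
```

```bash
python3 -c "
from h import *
shot('w3')"
```

```text
{'time_s': np.float64(4.0), 'eef_pos': array([430.667, -50.335,  17.939]), 'ee_rot': array([ 0.001,  0.065,  0.998, -0.   ]), 'force': array([ 0.107,  0.049, -0.879]), 'grip_width': np.float64(0.349), 'joints': array([-0.388,  0.373,  1.971, -0.   ,  0.796, -1.829])}
```

View pics/w3.png

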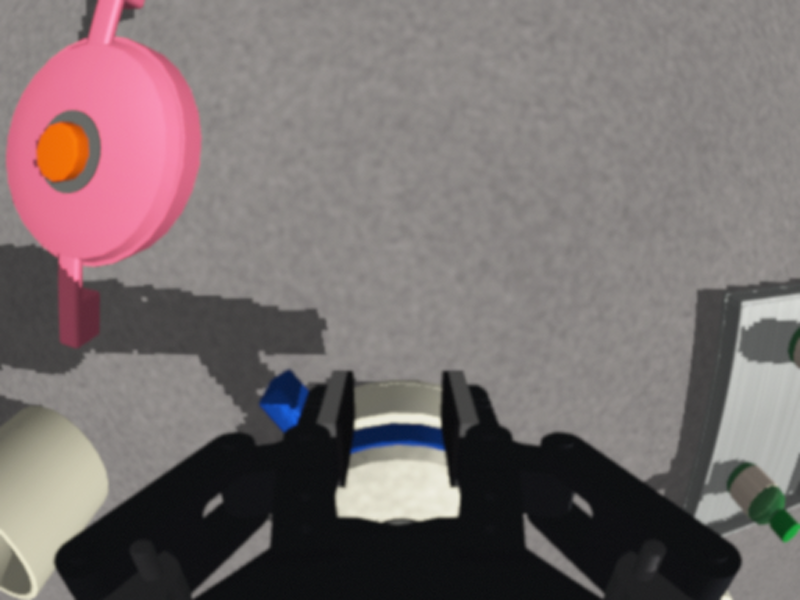

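Run:
```python
from h import *
import pickle
s,w=pickle.load(open('w3.pkl','rb')); k=.64
for z in (43,36,22): print(wray(w,s,289*k,373*k,z).round(1), wray(w,s,264*k,400*k,z).round(1))
ims=[]
for n in("top","side"):
    c=vision.capture(n); p=c["pixels"][:,:,::-1]
    p=p[130:280,230:380] if n=="top" else p[190:310,220:370]
    ims.append(cv2.resize(p,(400,400),interpolation=cv2.INTER_CUBIC))
cv2.imwrite('pics/c4.png',np.hstack(ims))
```

```text
[420.5 -88.2  43. ] [ 430.6 -100.5   43. ]
[423.6 -90.5  36. ] [ 434.2 -103.4   36. ]
[429.8 -95.   22. ] [ 441.4 -109.1   22. ]
```

View pics/c4.png

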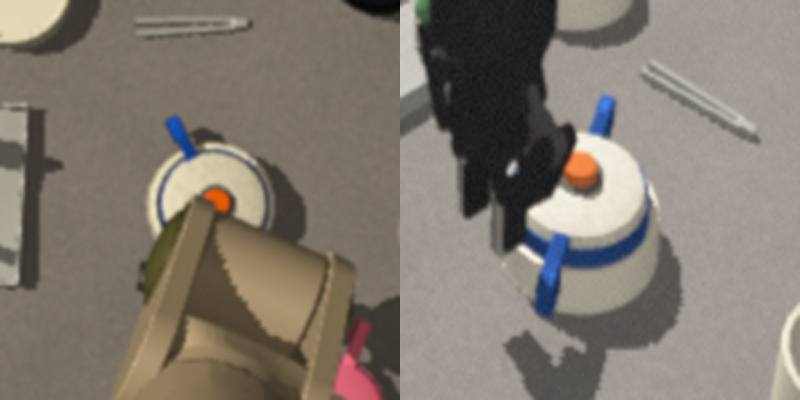

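Run:
```python
from h import *
import pickle
s,w=pickle.load(open('w2.pkl','rb'))
q=s["ee_rot"]; Rt=R.from_quat([q[1],q[2],q[3],q[0]]).as_matrix()
for x in (-11,11):
  for z in (0,-5,-10,-15,-25,-40):
    P=np.array([[x,-15,z],[x,15,z]])@Rt.T+s["eef_pos"]
    print(x,z,(wproj(w,s,P)/.64).round(0).tolist())
lug=[[507+r*np.cos(a)*1,-60.2+r*np.sin(a),zz] for r in (65,88) for zz in (43,22) for a in [np.radians(207.6)]]
print((wproj(w,s,np.array(lug))/.64).round())
```

```text
-11 0 [[360.0, 382.0], [431.0, 382.0]]
-11 -5 [[359.0, 388.0], [432.0, 388.0]]
-11 -10 [[358.0, 394.0], [433.0, 394.0]]
-11 -15 [[357.0, 400.0], [434.0, 400.0]]
-11 -25 [[355.0, 412.0], [436.0, 412.0]]
-11 -40 [[351.0, 434.0], [439.0, 434.0]]
11 0 [[358.0, 333.0], [433.0, 333.0]]
11 -5 [[357.0, 338.0], [434.0, 338.0]]
11 -10 [[356.0, 343.0], [435.0, 343.0]]
11 -15 [[355.0, 348.0], [436.0, 348.0]]
11 -25 [[352.0, 358.0], [438.0, 358.0]]
11 -40 [[348.0, 377.0], [442.0, 377.0]]
[[396. 415.]
 [397. 389.]
 [397. 359.]
 [397. 337.]]
```

Run:
```python
from h import *
import pickle
d=pickle.load(open('side.pkl','rb'))
for u,v in ((263,265),(245.5,254.5)):
    for z in (0,18,30,45,55): print(u,v,ray(d,u,v,z).round(0))
f=192/np.tan(np.radians(d["vfov"]/2)); K=np.array([[f,0,d["cx"]],[0,f,d["cy"]],[0,0,1]])
pr=lambda P:cv2.projectPoints(np.array(P,float),np.array(d["rvec"],float),np.array(d["tvec"],float),K,None)[0][:,0].round(0).tolist()
print(pr([[428.7,-65.2,18],[432.6,-35.4,18],[428.7,-65.2,45],[432.6,-35.4,45],[439.1,-95.6,32.5]]))
c=vision.capture("side"); cv2.imwrite('pics/c5.png',cv2.resize(c["pixels"][200:310,220:350,::-1],(780,600*660//600-60),interpolation=cv2.INTER_CUBIC))
```

```text
263 265 [469. -36.   0.]
263 265 [455. -49.  18.]
263 265 [446. -59.  30.]
263 265 [434. -70.  45.]
263 265 [426. -77.  55.]
245.5 254.5 [466.   9.   0.]
245.5 254.5 [452.  -6.  18.]
245.5 254.5 [442. -16.  30.]
245.5 254.5 [431. -29.  45.]
245.5 254.5 [423. -37.  55.]
[[259.0, 277.0], [249.0, 267.0], [259.0, 265.0], [249.0, 256.0], [275.0, 277.0]]
```

View pics/c5.png

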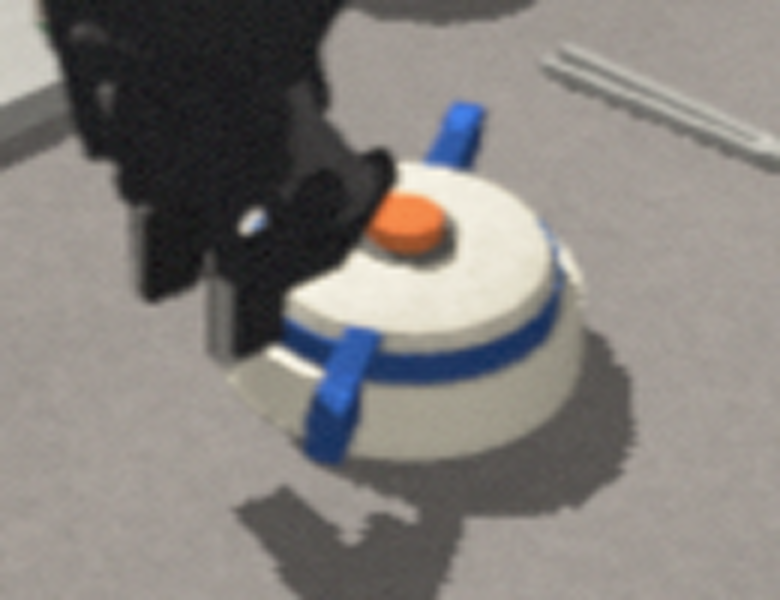

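Side crop: the finger tips (bottoms near (230,360) and (150,300)) stand well above the lug, about z 55, though the TCP reads 18. They passed over the lug without touching it, so the part-open tips must sit far behind the TCP. I'll shut the fingers here and check where the tips go.

Request:
play_rows --translation '[[0, 0, 0], [0, 0, 0], [0, 0, 0], [0, 0, 0]]' --rotation '[[0, 0, 0], [0, 0, 0], [0, 0, 0], [0, 0, 0]]' --gripper '[1, 1, 1, 1]'

```text
time_s: 4.7
eef_pos: [430.3, -50.5, 17.2]
ee_rot: [-0.0, 0.064, 0.998, 0.0]
force: [-0.2, 0.0, 0.4]
grip_width: -0.004
grip_force: 0.0
```

Run:
```python
from h import *
shot('w6')
a=cv2.imread('pics/w6.png')[250:550,200:600]
c=vision.capture("side"); b=cv2.resize(c["pixels"][200:310,220:350,::-1],(400,300),interpolation=cv2.INTER_CUBIC)
cv2.imwrite('pics/c6.png',np.hstack([a,b]))
```

```text
{'time_s': np.float64(4.7), 'eef_pos': array([430.267, -50.465,  17.166]), 'ee_rot': array([-0.   ,  0.064,  0.998,  0.   ]), 'force': array([-0.23 ,  0.031,  0.388]), 'grip_width': np.float64(-0.004), 'joints': array([-0.389,  0.375,  1.971,  0.   ,  0.795, -1.832])}
```

View pics/c6.png

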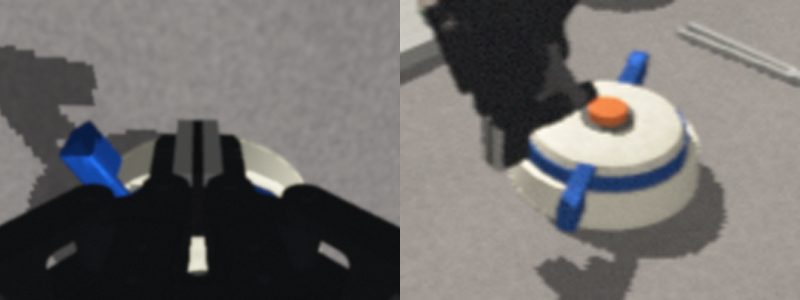

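Shut or open, the tips sit about 30 mm short of the reported TCP (tip row ≈371 in the wrist view), so I need to command about 30 mm lower. I'll lift, reopen and go back over the lug.

Request:
play_rows --translation '[[0, 0, -0.025], [0, 0, -0.025], [-0.001, -0.0122, -0.025], [-0.0038, -0.0241, -0.025], [-0.0085, -0.0354, -0.025], [-0.0116, -0.0464, -0.025], [-0.0116, -0.0464, -0.01], [-0.0116, -0.0464, 0.005], [-0.0116, -0.0464, 0.015], [-0.0116, -0.0464, 0.015]]' --rotation '[[0, 0, 0], [0, 0, 0], [0, 0, -0.157], [0, 0, -0.314], [0, 0, -0.471], [0, 0, -0.611], [0, 0, -0.611], [0, 0, -0.611], [0, 0, -0.611], [0, 0, -0.611]]' --gripper '[0.3, 0.3, 0.3, 0.3, 0.3, 0.3, 0.3, 0.3, 0.3, 0.3]'

```text
time_s: 6.05
eef_pos: [435.4, -97.7, 1.4]
ee_rot: [-0.001, -0.239, 0.971, 0.001]
force: [-0.2, 0.3, 0.2]
grip_width: 0.356
grip_force: 0.0
```

Request:
play_rows --translation '[[0, 0, 0.005], [0, 0, 0.009], [0, 0, 0.012], [0, 0, 0.012]]' --rotation '[[0, 0, 0], [0, 0, 0], [0, 0, 0], [0, 0, 0]]' --gripper '[0.3, 0.3, 0.3, 0.3]'

```text
time_s: 6.55
eef_pos: [435.8, -97.9, -9.9]
ee_rot: [-0.0, -0.239, 0.971, 0.0]
force: [0.5, -0.7, -0.6]
grip_width: 0.348
grip_force: 0.0
```

Run:
```python
from h import *
shot('w7')
a=cv2.imread('pics/w7.png')[250:550,200:600]
c=vision.capture("side"); b=cv2.resize(c["pixels"][200:310,220:350,::-1],(400,300),interpolation=cv2.INTER_CUBIC)
cv2.imwrite('pics/c7.png',np.hstack([a,b]))
```

```text
{'time_s': np.float64(6.55), 'eef_pos': array([435.79 , -97.916,  -9.945]), 'ee_rot': array([-0.   , -0.239,  0.971,  0.   ]), 'force': array([ 0.484, -0.663, -0.613]), 'grip_width': np.float64(0.348), 'joints': array([-0.484,  0.452,  1.948, -0.   ,  0.741, -2.538])}
```

View pics/c7.png

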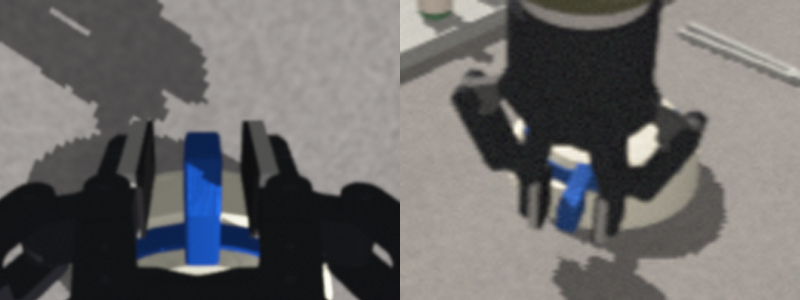

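The lug now sits between the fingers with the tips near its lower edge. Starting the sweep again.

Request:
play_rows --translation '[[-0.0002, 0.0049, 0], [-0.0006, 0.0098, 0], [-0.0013, 0.0146, 0], [-0.0024, 0.0194, 0], [-0.0037, 0.0241, 0], [-0.0053, 0.0287, 0], [-0.0072, 0.0332, 0], [-0.0094, 0.0376, 0], [-0.0094, 0.0376, 0]]' --rotation '[[0, 0, 0.061], [0, 0, 0.122], [0, 0, 0.183], [0, 0, 0.244], [0, 0, 0.305], [0, 0, 0.367], [0, 0, 0.428], [0, 0, 0.489], [0, 0, 0.489]]' --gripper '[0.3, 0.3, 0.3, 0.3, 0.3, 0.3, 0.3, 0.3, 0.3]'

```text
time_s: 7.78
eef_pos: [426.8, -60.2, -9.7]
ee_rot: [0.0, 0.002, 1.0, -0.0]
force: [-0.4, 1.0, 0.1]
grip_width: 0.351
grip_force: 0.0
```

```bash
cat > m.py <<'E'
from h import *
s=ctrl.sense(); w=vision.capture("wrist"); p=w["pixels"].astype(int)
m=(p[:,:,2]>p[:,:,0]+40)&(p[:,:,2]>p[:,:,1]+30); m[:,:200]=0; m[:,310:]=0; m[330:]=0
v,u=np.nonzero(m)
top=v.min() if len(v) else None
r=[u[v==y] for y in range(top,top+25,6)] if len(v) else []
print("t",s["time_s"],"pos",s["eef_pos"].round(1),"F",s["force"].round(1),"T",s["wrist_torque"].round(2),"lug top row",top,[(x.min(),x.max()) if len(x) else None for x in r])
q=s["ee_rot"]; y=R.from_quat([q[1],q[2],q[3],q[0]]).as_matrix()[:,1]; print("F along tool y",(s["force"]@y).round(2),"yaw",np.degrees(np.arctan2(y[1],y[0])).round(1))
E
python3 m.py
```

```text
t 7.775 pos [426.8 -60.2  -9.7] F [-0.4  1.   0.1] T [-0.02 -0.03  0.  ] lug top row 244 [(np.int64(241), np.int64(246)), (np.int64(228), np.int64(248)), (np.int64(227), np.int64(249)), (np.int64(225), np.int64(250)), (np.int64(225), np.int64(251))]
F along tool y 0.95 yaw 89.7
```

Request:
play_rows --translation '[[-0.0001, 0.0046, 0], [-0.0005, 0.0093, 0], [-0.0012, 0.0139, 0], [-0.0012, 0.0139, 0]]' --rotation '[[0, 0, 0.058], [0, 0, 0.116], [0, 0, 0.175], [0, 0, 0.175]]' --gripper '[0.3, 0.3, 0.3, 0.3]'

```text
time_s: 8.32
eef_pos: [428.1, -46.4, -9.8]
ee_rot: [0.0, 0.089, 0.996, -0.0]
force: [0.2, 0.1, -0.5]
grip_width: 0.347
grip_force: 0.0
```

Request:
play_rows --translation '[[-0.0, 0.002, 0], [-0.0001, 0.004, 0]]' --rotation '[[0, 0, 0.025], [0, 0, 0.05]]' --gripper '[0.3, 0.3]'

```text
time_s: 8.57
eef_pos: [428.9, -42.5, -9.8]
ee_rot: [0.0, 0.116, 0.993, -0.0]
force: [0.5, -0.9, 0.5]
grip_width: 0.347
grip_force: 0.2
```

```bash
python3 m.py
```

```text
t 8.575 pos [428.9 -42.5  -9.8] F [ 0.5 -0.9  0.5] T [-0.05 -0.04  0.14] lug top row 242 [(np.int64(242), np.int64(245)), (np.int64(227), np.int64(247)), (np.int64(227), np.int64(248)), (np.int64(226), np.int64(249)), (np.int64(227), np.int64(250))]
F along tool y -0.81 yaw 76.7
```

Request:
play_rows --translation '[[0, 0.0016, 0], [-0.0001, 0.0032, 0], [-0.0001, 0.0047, 0]]' --rotation '[[0, 0, 0.02], [0, 0, 0.04], [0, 0, 0.06]]' --gripper '[0.3, 0.3, 0.3]'

```text
time_s: 9.0
eef_pos: [430.1, -37.9, -9.8]
ee_rot: [0.0, 0.146, 0.989, -0.0]
force: [-0.5, -1.3, 0.1]
grip_width: 0.35
grip_force: 0.5
```

Request:
play_rows --translation '[[0, 0.0016, 0], [-0.0001, 0.0032, 0], [-0.0001, 0.0047, 0]]' --rotation '[[0, 0, 0.02], [0, 0, 0.04], [0, 0, 0.06]]' --gripper '[0.3, 0.3, 0.3]'

```text
time_s: 9.38
eef_pos: [431.6, -33.5, -9.8]
ee_rot: [0.0, 0.175, 0.985, -0.0]
force: [0.3, -3.3, -1.0]
grip_width: 0.351
grip_force: 1.1
```

```bash
python3 m.py
```

```text
t 9.375 pos [431.6 -33.5  -9.8] F [ 0.3 -3.3 -1. ] T [-0.42 -0.09  0.02] lug top row 237 [(np.int64(242), np.int64(247)), (np.int64(228), np.int64(248)), (np.int64(227), np.int64(248)), (np.int64(225), np.int64(249)), (np.int64(226), np.int64(250))]
F along tool y -2.99 yaw 69.8
```

The lug top has moved up 5 rows (242→237), which matches a 7 mm drop. I'll test with a small further push.

Request:
play_rows --translation '[[0, 0.001, 0], [0, 0.0016, 0], [0, 0.0016, 0]]' --rotation '[[0, 0, 0.01], [0, 0, 0.02], [0, 0, 0.02]]' --gripper '[0.3, 0.3, 0.3]'

```text
time_s: 9.8
eef_pos: [432.3, -32.6, -9.7]
ee_rot: [0.0, 0.184, 0.983, -0.001]
force: [0.3, -6.4, -1.2]
grip_width: 0.348
grip_force: 3.1
```

```bash
python3 m.py
```

```text
t 9.8 pos [432.3 -32.6  -9.7] F [ 0.3 -6.4 -1.2] T [-1.16 -0.01  0.06] lug top row 237 [(np.int64(240), np.int64(246)), (np.int64(228), np.int64(247)), (np.int64(226), np.int64(248)), (np.int64(225), np.int64(249)), (np.int64(226), np.int64(250))]
F along tool y -5.85 yaw 68.8
```

Force rises sharply to 6 N, so it is blocked and home. I'll back off to the middle of the gap, then look.

Request:
play_rows --translation '[[0, -0.005, 0], [0, -0.01, 0], [0, -0.01, 0]]' --rotation '[[0, 0, -0.03], [0, 0, -0.06], [0, 0, -0.06]]' --gripper '[0.3, 0.3, 0.3]'

```text
time_s: 10.22
eef_pos: [428.2, -41.2, -9.9]
ee_rot: [-0.0, 0.155, 0.988, 0.0]
force: [1.0, -0.2, 0.0]
grip_width: 0.35
grip_force: 0.0
```

```bash
python3 m.py
python3 - <<'E'
from h import *
ims=[]
for n in("side","top"):
    c=vision.capture(n); p=c["pixels"][:,:,::-1]
    p=p[200:310,220:350] if n=="side" else p[150:260,250:380]
    ims.append(cv2.resize(p,(400,338),interpolation=cv2.INTER_CUBIC))
cv2.imwrite('pics/c8.png',np.hstack(ims))
E
```

```text
t 10.225 pos [428.2 -41.2  -9.9] F [ 1.  -0.2  0. ] T [-0.03 -0.01 -0.03] lug top row 239 [(np.int64(257), np.int64(261)), (np.int64(245), np.int64(264)), (np.int64(244), np.int64(264)), (np.int64(244), np.int64(265)), (np.int64(244), np.int64(266))]
F along tool y 0.09 yaw 72.1
```

Request:
play_rows --translation '[[0, 0, -0.03], [0, 0, -0.08], [0, 0, -0.11], [-0.03, 0.003, -0.11], [-0.06, 0.006, -0.11], [-0.08, 0.006, -0.11], [-0.08, 0.006, -0.11], [-0.08, 0.006, -0.11]]' --rotation '[[0, 0, 0], [0, 0, 0], [0, 0, 0], [0, 0, 0], [0, 0, 0], [0, 0, 0], [0, 0, 0], [0, 0, 0]]' --gripper '[0.3, 0.3, 0.3, 0.3, 0.3, 1, 1, 1]'

```text
time_s: 11.38
eef_pos: [505.6, -59.6, 100.0]
ee_rot: [-0.0, 0.155, 0.988, 0.0]
force: [-0.3, -0.6, -0.4]
grip_width: 0.006
grip_force: 0.0
```

Run:
```python
from h import *
shot('w9')
a=cv2.imread('pics/w9.png')[200:538,200:600]
b=cv2.imread('pics/c8.png')[:,:400]
s=ctrl.sense();c=vision.capture("side"); b=cv2.resize(c["pixels"][190:310,220:362,::-1],(400,338),interpolation=cv2.INTER_CUBIC)
w=vision.capture("wrist"); print((wproj(w,s,np.array([[507,-60.2,49.5]]))/.64).round())
cv2.imwrite('pics/c9.png',np.hstack([a,b]))
for n in ("top","side"):
    c=vision.capture(n); p=c["pixels"].astype(int); m=(p[:,:,0]>180)&(p[:,:,1]>50)&(p[:,:,1]<130)&(p[:,:,2]<80)
    nn,l,st,ce=cv2.connectedComponentsWithStats(m.astype('uint8'))
    for i in range(1,nn):
        if st[i,4]>8: print(n,ce[i].round(1),st[i,4],[ray(c,*ce[i],z).round(1) for z in (49.5,56.5)])
```

```text
{'time_s': np.float64(11.375), 'eef_pos': array([505.591, -59.58 ,  99.968]), 'ee_rot': array([-0.   ,  0.155,  0.988,  0.   ]), 'force': array([-0.263, -0.59 , -0.411]), 'grip_width': np.float64(0.006), 'joints': array([-0.348,  0.383,  1.68 ,  0.   ,  1.08 , -1.608])}
[[397. 322.]]
top [374.6 112.4] 63 [array([ 741.4, -213.5,   49.5]), array([ 739.4, -211.7,   56.5])]
top [354.6 284.5] 72 [array([ 323.8, -166.2,   49.5]), array([ 324.5, -164.6,   56.5])]
side [426.1 229.9] 38 [array([ 733.4, -220.8,   49.5]), array([ 723.4, -223.9,   56.5])]
side [287.9 244. ] 21 [array([503.7, -64.8,  49.5]), array([497.2, -70.2,  56.5])]
side [258.8 340.9] 39 [array([ 318.6, -178.1,   49.5]), array([ 314.8, -181.9,   56.5])]
```

View pics/c9.png

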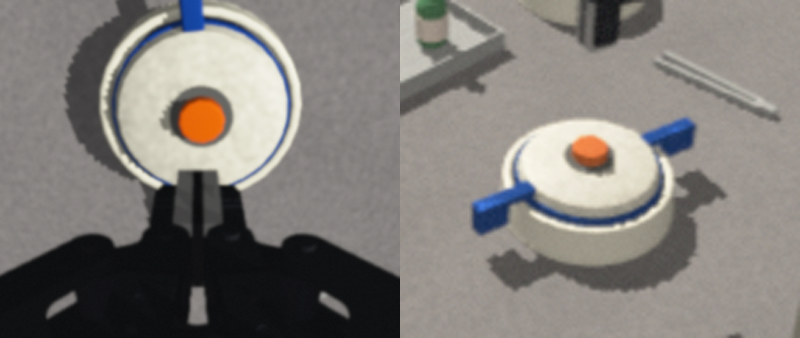

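Both views show the light sunk level in its collar, with the blue band almost hidden. The switch is at (402,321), where I predicted (397,322). Next I'll descend with shut fingers.

Request:
play_rows --translation '[[0, 0.001, 0.03], [0, 0.001, 0.05], [0, 0.001, 0.065], [0, 0.001, 0.07], [0, 0.001, 0.07]]' --rotation '[[0, 0, 0], [0, 0, 0], [0, 0, 0], [0, 0, 0], [0, 0, 0]]' --gripper '[1, 1, 1, 1, 1]'

```text
time_s: 12.25
eef_pos: [506.8, -59.1, 30.4]
ee_rot: [0.0, 0.155, 0.988, -0.0]
force: [-0.1, 0.8, 0.1]
grip_width: 0.003
grip_force: 0.0
```

Request:
play_rows --translation '[[0, 0, 0.003], [0, 0, 0.005], [0, 0, 0.005]]' --rotation '[[0, 0, 0], [0, 0, 0], [0, 0, 0]]' --gripper '[1, 1, 1]'

```text
time_s: 12.62
eef_pos: [506.7, -59.1, 25.2]
ee_rot: [0.0, 0.155, 0.988, 0.0]
force: [0.9, -0.6, 0.9]
grip_width: -0.002
grip_force: 0.0
```

Request:
play_rows --translation '[[0, 0, 0.002], [0, 0, 0.004], [0, 0, 0.004]]' --rotation '[[0, 0, 0], [0, 0, 0], [0, 0, 0]]' --gripper '[1, 1, 1]'

```text
time_s: 13.0
eef_pos: [506.6, -59.0, 21.0]
ee_rot: [-0.0, 0.155, 0.988, 0.0]
force: [0.2, 0.6, -0.7]
grip_width: -0.0
grip_force: 0.0
```

Request:
play_rows --translation '[[0, 0, 0.002], [0, 0, 0.003], [0, 0, 0.003]]' --rotation '[[0, 0, 0], [0, 0, 0], [0, 0, 0]]' --gripper '[1, 1, 1]'

```text
time_s: 13.38
eef_pos: [506.7, -59.1, 18.2]
ee_rot: [-0.0, 0.155, 0.988, -0.0]
force: [-0.5, 0.9, 1.1]
grip_width: 0.004
grip_force: 0.8
```

Request:
play_rows --translation '[[0, 0, 0.002], [0, 0, 0.003], [0, 0, 0.003]]' --rotation '[[0, 0, 0], [0, 0, 0], [0, 0, 0]]' --gripper '[1, 1, 1]'

```text
time_s: 13.75
eef_pos: [506.7, -59.1, 15.2]
ee_rot: [0.0, 0.155, 0.988, -0.0]
force: [-0.7, -0.1, 2.7]
grip_width: 0.004
grip_force: 1.5
```

Request:
play_rows --translation '[[0, 0, 0.002], [0, 0, 0.003], [0, 0, 0.003]]' --rotation '[[0, 0, 0], [0, 0, 0], [0, 0, 0]]' --gripper '[1, 1, 1]'

```text
time_s: 14.12
eef_pos: [506.8, -59.1, 13.2]
ee_rot: [0.0, 0.155, 0.988, -0.0]
force: [-6.3, 1.7, 16.2]
grip_width: 0.001
grip_force: 8.1
```

Force is 16 N after about 5 mm of travel, so the switch is bottomed. I'll hold for one row and then retreat.

Request:
play_rows --translation '[[0, 0, 0], [0, 0, -0.01], [0, 0, -0.04], [0, 0, -0.09], [0, 0, -0.12], [0, 0, -0.12], [0, 0, -0.12]]' --rotation '[[0, 0, 0], [0, 0, 0], [0, 0, 0], [0, 0, 0], [0, 0, 0], [0, 0, 0], [0, 0, 0]]' --gripper '[1, 1, 1, 1, 1, 1, 1]'

```text
time_s: 15.0
eef_pos: [506.2, -58.9, 131.2]
ee_rot: [-0.001, 0.155, 0.988, 0.0]
force: [0.3, 0.6, -0.9]
grip_width: 0.001
grip_force: 0.0
```

Run:
```python
from h import *
s=ctrl.sense(); print(s["eef_pos"],s["force"],s["time_s"])
c=vision.capture("side"); p=c["pixels"].astype(int); m=(p[:,:,0]>180)&(p[:,:,1]>50)&(p[:,:,1]<130)&(p[:,:,2]<80)
nn,l,st,ce=cv2.connectedComponentsWithStats(m.astype('uint8'))
print([(ce[i].round(1),st[i,4]) for i in range(1,nn) if st[i,4]>8])
print(ctrl.finish_job())
```

```text
[506.1616866  -58.90707011 131.2226631 ] [ 0.27468679  0.59482352 -0.8578242 ] 15.0
[(array([426.1, 229.8]), np.int32(39)), (array([287.6, 243.9]), np.int32(24)), (array([258.7, 340.3]), np.int32(58))]
the job is handed in; nothing more can be done
None
```

I turned the night light clockwise about 40° until it dropped home and level, pressed the switch right down and let go, and handed the job in at 15 s with the arm clear; no verdict was returned.

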